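# Ready the glue warmer: dial set, inner lid on, outer lid held up

## Task

Get the glue warmer ready for its water: first turn the thermostat dial until its white pointer points at the green mark. Then carry the two nested lids together, by the red knob, from the wooden ring onto the warmer and set them down without dropping them, so that the copper inner lid sits level in the mouth of the copper pot; let go, take the aluminium outer lid by its black collar and lift it alone straight up, leaving the inner lid seated as it is and the dial at its mark. Finish while still holding the outer lid level, about 12 cm above where it lay, and leave the brush, jar and wood offcut where they are.

Things in the scene. Friction and masses are not known exactly. Their poses are not given: they have to be found in the camera images.
- warmer: Fixed glue warmer (sizes in mm). Origin on the bench under the centre of the round steel water jacket (outer radius 75, rim at 100 above the bench, wall 4). Concentric copper glue pot inside: outer radius 50, inner radius 46, rim also at 100, floor at 10. Yellow control box (100 x 100, 70 high) centred 165 along the warmer's -x axis, dial on top.
- pot_seat (a point): Centre of the copper pot's mouth, in the plane of its rim, 100 above the bench. The inner lid is seated when its plate rests on this rim.
- dial (a joint): Angle of the thermostat dial in rad, 0 to 5.0, growing clockwise seen from above; at 0 the white pointer points along the warmer's -x, at q it points at pi - q about the warmer's z. The green mark is at 2.0; the dial starts below it (0.55 to 1.5), so it is turned clockwise. Black ticks every 0.5. Light friction (0.05 N m); it stays where it is left.
- dial_grip (a point): On the dial's vertical axis at the height to grip, 107 above the bench; x along the grip bar, white pointer at its -x end. Black bar 49 long, 14 thick, its top 7 above this point and its foot 23 below, on a disc of radius 26 (white base of radius 38, its top at 76 above the bench). Pinch it across its 14 mm thickness.
- dial_mark (a point): The green mark on the white base around the dial, 32 from the dial's axis.
- stand: Fixed dark wooden ring, outer radius 62, inner radius 48, 25 high, on which the nested lids wait at the start. Origin under its centre, on the bench.
- inner_lid: Loose copper inner lid, about 0.2 kg, 79 high. Origin at the centre of the underside of its plug, z up. Plug radius 40 (chamfered below), 0 to 12 high; plate radius 54, 12 to 18; stem radius 9 up to 51; red round knob radius 14 from 51 to 79. On the wooden ring its origin is 13 above the bench; seated on the pot it is 88 above the bench (12 below the rim), with 6 of sideways play.
- inner_knob (a point): Point on the inner lid's axis 73 above its origin, in the red knob (28 wide), 6 below its top: with the TCP here the fingertips clear the collar by about 5. Lifting by it lifts both lids.
- outer_lid: Loose aluminium outer lid, about 0.25 kg: flat disc radius 84, 5 thick, with a black collar of outer radius 26 around a hole of radius 19, through which the red knob stands. Origin at the centre of the disc's underside. Nested, it lies loose on the inner lid's plate, its origin 18 above the inner lid's origin, with 5 of sideways play around the knob.
- outer_collar (a point): Centre of the top edge of the outer lid's collar, 31 above its origin; collar 52 wide and 26 high above the disc. Nested, the red knob stands 30 above this point. With the TCP about 2 below this point the fingertips stay 5 above the disc and the knob fits between the fingers.
- brush: Loose glue brush with a wooden handle, lying on the bench between the wooden ring and the robot; bystander.
- jar: Loose amber jar, radius 30, 85 high, standing beyond the work; bystander.
- offcut: Loose wood offcut 40 x 70 x 22, beyond the wooden ring; bystander.
Mind the look-alikes: they are no part of the job. Several things have the shape of the inner_lid; the one meant has the colours described above. There is more than one size of the outer_lid; the one meant has the size given above.

How it is judged:
By the outcome, as a careful person would: the job done as asked, in the order asked, and still so for the second after the job is handed in, while the arm keeps its last pose, push and grip.
It also fails if it takes over 72 s, if anything falls off the work surface, if the arm or the gripper's body presses on something with over 40 N, if the wrist force passes 120 N, or if a joint passes its speed limit or range.

## Robot

A 6-joint arm with a two-finger parallel gripper is mounted at the origin on the work surface. World frame = base frame: x ahead of the robot, y to its left, z up, the work surface at z = 0. Lengths are in m, angles in degrees, forces in N, time in s.
With the tool pointing down it reaches from about 0.25 to 0.725 m from the base axis. Payload 9.7 kg.
Tool frame: the origin (TCP) lies between the finger pads, 19 mm behind the fingertips; this is the grasp point; z points along the fingers, y is the line along which they close (so a half turn about z gives the same grasp; the last joint's range is limited). The gripper opens to 85 mm and grips with 20 to 120 N. Pads are 22 mm wide; open, the fingers measure 114 mm over their backs; the gripper's body (76 mm by 85 mm) begins 54 mm behind the grasp point. The pads swing forward as they close: fully open they stand 13 mm farther back than shut.
Start: joints at [70.531, 4.979, 10.078, 95.1, 0, 90], TCP at [0.183, 0.519, 0.25] pointing down, gripper open.
Joint ranges: [-179.16, 179.16], [-48.56, 103.87], [-65.8, 70.77], [-126.05, 130.52], [-82.76, 87.17], [-180, 180]. Speed limits (degrees/s): [127.2, 127.2, 147.25, 180, 180, 180].

## Interface

Orientations are given as [roll, pitch, yaw] about the fixed x, y, z axes, in that order (R = Rz(yaw) Ry(pitch) Rx(roll)).
In Python, from workcell import * gives the robot as it stands.
- The arm moves only by the tool servo_tool, never from a script. Its argument "moves" is a list of rows, each a list of 4 numbers: the shift along the world's x, y, z in fractions of the full range, 1 being 40 cm, then the turn about the world's z in parts of the range, where 1.0 means 2 rad. A call has 1 to 20 rows; each row is the pose to reach, as a shift and turn from the pose commanded when the call began; what a row does not reach only later rows make up. A row lasts 1/12 s, in which the tool goes at most 41.7 mm and 7.16 degrees, less where a joint would pass 70% of its speed; a pose out of reach is approached as far as the arm can. A shift or turn number past 1, either way, is cut back to 1. A call with a gripper value outside its range is refused whole. "claw" is the closure, from 0 (fully open) to 1 (shut), set as the call begins (left out, the last holds). The fingers move at their own pace and stop on an object; "force" is the grip in N (left out, the last holds). Time passes only in rows, so rows that repeat a pose let the fingers close. It gives the time, the measured TCP pose, the force, the opening and the grip force at its end, in the units of the state.
- get_obs(): the state, without advancing time (a new reading comes with each control period).
- camera(name): name is "scene" or "side" or "wrist"; returns the picture (384x512x3 uint8, red, green, blue); there is no depth.
- get_calibration(name): a dict with "fx", "fy", "cx", "cy" (pixels), "rvec" (rotation vector, rad) and "tvec" (3), from world to camera coordinates, as OpenCV has them; the wrist camera has in their place "tool_from_camera" (4x4, takes a point from camera to tool coordinates, whose origin is the TCP and whose axes are the flange's). Camera axes: x right, y down, z forward; pixel columns grow to the right and rows downward; lengths in m; the calibration is good to about 2 mm. A picture is of the moment at which its call begins: read the wrist's pose just before it. get_calibration takes no time and is no camera call.
- job_done(): hands the job in; it is judged then, once.
The state is a dict: "time": time; "q": joint angles; "qd": joint speeds; "joint_efforts": joint torques, N m; "ee_pos": TCP position; "tcp_rot": TCP orientation; "wrist_force": force on the tool from outside, world axes, zero at the start; "torque": the same for the moment, N m; "opening": finger opening in m; "grasp_force": force on a finger pad.
Only numpy, scipy, OpenCV 4.12 (cv2) and the standard library are available. Lean on these libraries where they do the work, as an engineer would, in place of code of your own. Each camera call takes 0.05 s, during which the arm holds its last target. There are 200 camera calls.

## Working session

There is one attempt and no reset: what is moved stays moved. The work goes in short steps, Python scripts to look and compute and a tool call to move; the robot and the scene stay as the last step left them, time stands still between calls to the robot, and variables do not carry over. Pictures are saved under pics/ and viewed, at most 10 in all, crops included, and the job is handed in when it is done.

Besides the shell and the picture viewer there is one more tool, called after "Request:" by a JSON object that holds its "method" and its "body", one argument or row to a line. servo_tool: Moves the arm, as the interface text tells. Its arguments: {"type":"object","properties":{"moves":{"type":"array","items":{"type":"array","items":{"type":"number"}}},"claw":{"type":"number"},"force":{"type":"number"}},"required":["moves"]}

```bash
mkdir -p pics; cat > h.py <<'E'
from workcell import *
import numpy as np, cv2
from scipy.spatial.transform import Rotation as R
def cam(n):
    o=get_obs(); im=camera(n); return o,im
def save(n,f):
    o,im=cam(n); cv2.imwrite(f'pics/{f}.png',im[:,:,::-1]); return o,im
def P(n,o=None):
    c=get_calibration(n)
    K=np.array([[c['fx'],0,c['cx']],[0,c['fy'],c['cy']],[0,0,1.]])
    if 'rvec' in c:
        Rm=cv2.Rodrigues(np.array(c['rvec'],float))[0]; t=np.array(c['tvec'],float).reshape(3)
    else:
        T=np.eye(4); r=o['tcp_rot']; T[:3,:3]=R.from_euler('xyz',r,degrees=True).as_matrix(); T[:3,3]=o['ee_pos']
        W=np.linalg.inv(T@np.array(c['tool_from_camera'])); Rm=W[:3,:3]; t=W[:3,3]
    return K,Rm,t
def ray(p,uv):
    K,Rm,t=p; d=Rm.T@np.linalg.solve(K,[uv[0],uv[1],1.]); return -Rm.T@t,d
def atz(p,uv,z):
    c,d=ray(p,uv); return c+d*(z-c[2])/d[2]
def tri(obs):
    A=np.zeros((3,3));b=np.zeros(3);L=[]
    for p,uv in obs:
        c,d=ray(p,uv); d/=np.linalg.norm(d); M=np.eye(3)-np.outer(d,d); A+=M;b+=M@c;L.append((c,M))
    x=np.linalg.solve(A,b); return x,[np.linalg.norm(M@(x-c)) for c,M in L]
def proj(p,X):
    K,Rm,t=p; v=K@(Rm@np.asarray(X)+t); return v[:2]/v[2]
E
python3 - <<'E'
from h import *
o,a=save('scene','a'); _,b=save('side','b')
print(o)
for n in('scene','side'):
    K,Rm,t=P(n); print(n,-Rm.T@t,K[0,0])
E
```

```text
{'time': 0.0, 'q': array([ 7.05331493e+01,  5.00892538e+00,  1.00341937e+01,  9.51011389e+01,
       -1.38691631e-03,  9.00018427e+01]), 'qd': array([ 0.01277458,  0.01683703, -0.06826095,  0.00703253, -0.02254103,
        0.05438365]), 'joint_efforts': array([-2.09537211e-03, -5.20403731e+01,  4.64792204e+01,  1.69716740e-02,
       -1.19624356e-04,  2.12589651e-05]), 'ee_pos': array([0.18322629, 0.51834867, 0.2493016 ]), 'tcp_rot': array([-1.79924129e+02,  1.38935522e-03,  1.60531308e+02]), 'wrist_force': array([-0.47814516, -0.18165462, -1.15492931]), 'torque': array([ 0.02126713, -0.03755959,  0.01172851]), 'grasp_force': 0.0, 'opening': 0.08532817609516885}
scene [0.92792873 0.52771416 0.82143304] 440.72447379115914
side [ 0.31178552 -0.68007765  0.66073561] 354.0070879411903
```

View pics/a.png

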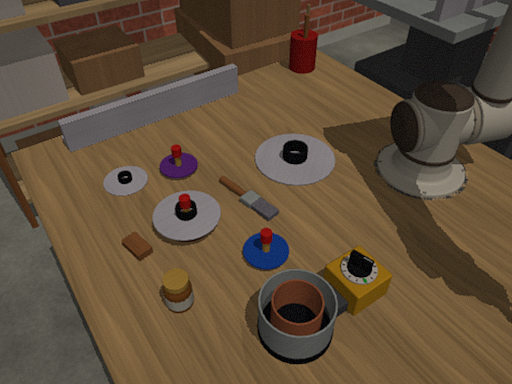

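View pics/b.png

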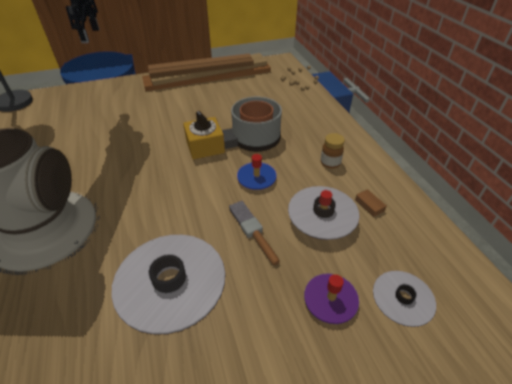

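The scene picture shows the warmer at (298,298), the dial at (359,262) and the nested lids with their red knob at (185,203). In the side picture they are at (257,110), (202,124) and (326,200). The blue and purple lids, and the plates lying apart, are look-alikes.

```bash
python3 - <<'E'
from h import *
a=cv2.imread('pics/a.png');b=cv2.imread('pics/b.png')
for n,i in(('scene',a),('side',b)):
    h=cv2.cvtColor(i,cv2.COLOR_BGR2HSV)
    for nm,m in(('red',((h[:,:,0]<5)|(h[:,:,0]>175))&(h[:,:,1]>200)&(h[:,:,2]>90)),('yel',(abs(h[:,:,0].astype(int)-24)<5)&(h[:,:,1]>200)&(h[:,:,2]>110)),('grn',(abs(h[:,:,0].astype(int)-60)<15)&(h[:,:,1]>120)&(h[:,:,2]>60))):
        k,l,s,c=cv2.connectedComponentsWithStats(m.astype(np.uint8))
        print(n,nm,[(s[j].tolist(),c[j].round(1).tolist()) for j in range(1,k) if s[j,4]>(4 if nm=='grn' else 25)])
S,D=P('scene'),P('side')
for nm,u,v in(('knob',(185,202.5),(326,198)),('rim',(298,297),(257,110)),('dial',(360,262),(202,124)),('collarctr',(186,208),(325,203))):
    x,r=tri([(S,u),(D,v)]);print(nm,x.round(4),np.round(r,4))
E
python3 -c "
import cv2
a=cv2.imread('pics/a.png')[230:370,240:400];b=cv2.imread('pics/b.png')[80:170,170:300]
a=cv2.resize(a,(480,420),interpolation=2);b=cv2.resize(b,(312*1,216),interpolation=2)
b=cv2.copyMakeBorder(b,0,204,0,0,0);cv2.imwrite('pics/c.png',cv2.hconcat([a,b]))"
```

```text
scene red [([291, 30, 27, 11, 166], [304.1, 35.0]), ([171, 145, 10, 13, 86], [176.0, 150.3]), ([179, 194, 11, 15, 121], [184.6, 200.8]), ([261, 228, 11, 16, 133], [266.5, 234.9])]
scene yel [([327, 246, 65, 53, 806], [359.2, 275.2])]
scene grn [([363, 279, 4, 4, 9], [364.6, 280.2])]
side red []
side yel []
side grn []
knob [ 0.6446 -0.1885  0.0746] [0.0015 0.0015]
rim [0.5996 0.1839 0.1001] [0.0037 0.0037]
dial [0.4343 0.1847 0.0863] [0.0027 0.0027]
collarctr [ 0.6449 -0.1875  0.0568] [0.0017 0.0017]
```

View pics/c.png

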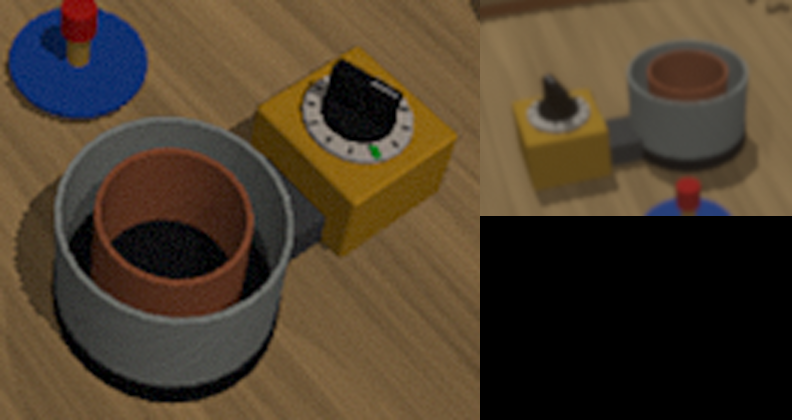

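The crop shows the white pointer at about (385,88), towards the robot, and the green mark at about (375,152). The triangulated heights of 0.100 for the rim and 0.075 for the knob match the text. I'll move over the dial.

Units first: shifts go in shares of 40 cm and turns go in shares of 2 rad. So -33 cm is -0.825, -32 cm is -0.8, -0.5 rad is -0.25.

Request:
{"method": "servo_tool", "body": {
  "moves": [
    [0.1,-0.125,0,0],
    [0.175,-0.25,0,0],
    [0.25,-0.325,0,0],
    [0.3125,-0.4125,0,0],
    [0.375,-0.5,0,0],
    [0.425,-0.575,0,0],
    [0.475,-0.65,0,-0.05],
    [0.525,-0.7,0,-0.1],
    [0.575,-0.75,0,-0.15],
    [0.6,-0.8,0,-0.2],
    [0.625,-0.825,0,-0.25],
    [0.625,-0.825,0,-0.25],
    [0.625,-0.825,0,-0.25]
  ]
}}

```text
time: 1.18
ee_pos: [0.4334, 0.1881, 0.2496]
tcp_rot: [-180.0, -0.0, 131.9]
wrist_force: [0.4, 0.3, -0.6]
opening: 0.0856
grasp_force: 0.0
```

```bash
python3 - <<'E'
from h import *
o,a=save('wrist','w1')
print(o['time'],o['ee_pos'],o['tcp_rot'],get_calibration('wrist'))
p=P('wrist',o); print('proj dial,rim',proj(p,[.434,.185,.107]),proj(p,[.6,.184,.1]))
print('green',atz(P('scene'),(364.6,280.2),.077))
E
```

```text
1.1833 [0.43340166 0.18809933 0.2496151 ] [-1.79957765e+02 -2.67237927e-02  1.31904517e+02] {'fx': 266.0149953478126, 'fy': 266.0149953478126, 'cx': 257.9796030693995, 'cy': 193.36563089942322, 'tool_from_camera': array([[ 2.22010378e-06, -9.46550262e-01, -3.22556355e-01,
         8.26417401e-02],
       [ 9.99999800e-01,  2.06051520e-04, -5.97780866e-04,
         3.62258604e-06],
       [ 6.32292863e-04, -3.22556289e-01,  9.46550073e-01,
        -1.23557265e-01],
       [ 0.00000000e+00,  0.00000000e+00,  0.00000000e+00,
         1.00000000e+00]])}
proj dial,rim [256.6898948  188.60049457] [358.40792944 274.72617735]
green [0.44981979 0.21943687 0.077     ]
```

View pics/w1.png

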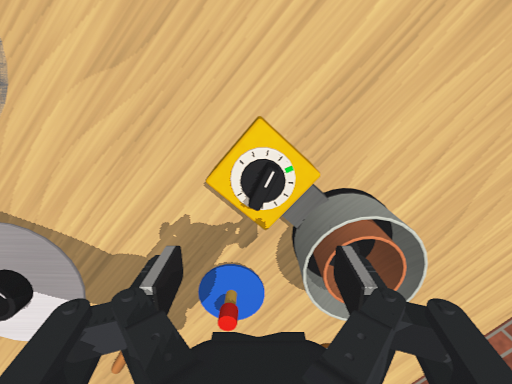

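The wrist picture shows the dial at (263,181), its white line from about (265,187) to (273,172), the green mark at (289,169), and the pot mouth around (366,268). I'll refine these numerically.

```bash
python3 - <<'E'
from h import *
o,a=cam('wrist'); p=P('wrist',o)
h=cv2.cvtColor(a,cv2.COLOR_RGB2HSV).astype(int)
H,S,V=h[...,0],h[...,1],h[...,2]
yy,xx=np.mgrid[:384,:512]
box=(abs(xx-263)<45)&(abs(yy-181)<45)
g=box&(abs(H-62)<15)&(S>130)&(V>80)
gm=np.array([xx[g].mean(),yy[g].mean()]); G=atz(p,gm,.077); print('green px',gm,g.sum(),G)
w=(box&(S<40)&(V>150)).astype(np.uint8)
k,l,s,c=cv2.connectedComponentsWithStats(w)
for j in range(1,k):
    if s[j,4]>8:
        q=np.argwhere(l==j)[:,::-1].astype(np.float32); X=np.array([atz(p,u,.114 if s[j,4]<150 else .076)[:2] for u in q])
        m=X.mean(0); d=np.linalg.svd(X-m)[2][0]
        print(s[j],c[j],'world',m.round(4),np.degrees(np.arctan2(d[1],d[0])),np.ptp(X@d))
        if s[j,4]>=150:
            big=cv2.convexHull(q.astype(np.int32)); e=cv2.fitEllipse(big.astype(np.float32)); C=atz(p,e[0],.076);print('base',e,C, 'mark dir',np.degrees(np.arctan2(*(G-C)[1::-1])),np.linalg.norm(G-C))
# yellow box
y=((abs(H-25)<6)&(S>200)&(V>100)&(abs(xx-263)<70)&(abs(yy-175)<65)).astype(np.uint8)
cn=max(cv2.findContours(y,0,2)[0],key=cv2.contourArea); r=cv2.minAreaRect(cn)
B=np.array([atz(p,u,.07)[:2] for u in cv2.boxPoints(r)]);print('box',B.mean(0),np.degrees(np.arctan2(*(B[1]-B[0])[::-1])),np.linalg.norm(B[1]-B[0]),np.linalg.norm(B[2]-B[1]))
# copper rim: orange lower-sat bright edge, jacket
c=a[150:350,280:450]; cv2.imwrite('pics/x.png',cv2.resize(cv2.hconcat([c[:,:,::-1],a[115:315,195:345,::-1]]),None,fx=2.3,fy=2.3,interpolation=2))
E
```

```text
green px [288.67647059 169.5       ] 34 [0.45177437 0.21979215 0.077     ]
[ 231  148   64   62 1327] [261.92313489 174.2720422 ] world [0.4334 0.1947] 20.43069949861009 0.07322998067304798
base ((262.3316955566406, 178.65724182128906), (61.477298736572266, 63.1976318359375), 89.9036865234375) [0.43693051 0.19144811 0.076     ] mark dir 62.358819905203305 0.03201132140758069
[264 172  10  16  42] [268.88095238 179.38095238] world [0.4348 0.2028] -74.22100416519774 0.018066236487614587
box [0.43842104 0.1916018 ] 90.30626204448743 0.0983506482865522 0.09783548951086372
```

View pics/x.png

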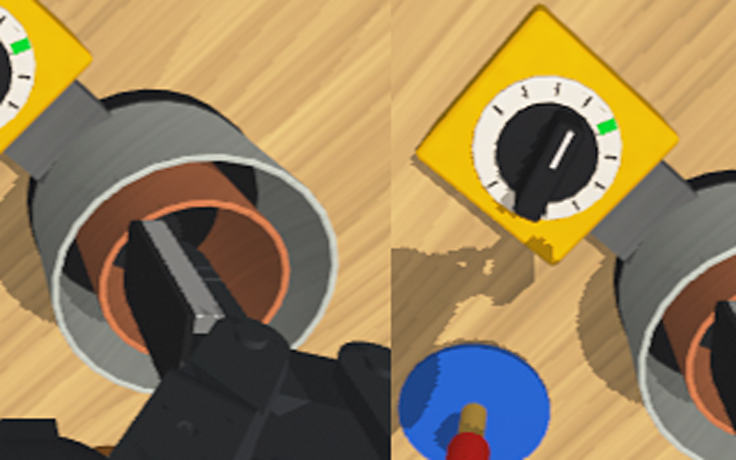

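Converted, -14.2 cm is -0.355, -12.5 cm is -0.3125, -0.47 rad is -0.235.

Request:
{"method": "servo_tool", "body": {
  "moves": [
    [0.01,0.0075,-0.05,-0.06],
    [0.01,0.0075,-0.1,-0.12],
    [0.01,0.0075,-0.175,-0.18],
    [0.01,0.0075,-0.25,-0.235],
    [0.01,0.0075,-0.3125,-0.235],
    [0.01,0.0075,-0.355,-0.235],
    [0.01,0.0075,-0.355,-0.235],
    [0.01,0.0075,-0.355,-0.235]
  ]
}}

```text
time: 1.95
ee_pos: [0.4364, 0.1922, 0.1078]
tcp_rot: [-179.9, 0.0, 105.1]
wrist_force: [0.2, -0.1, 1.5]
opening: 0.0857
grasp_force: 0.0
```

Request:
{"method": "servo_tool", "body": {
  "moves": [
    [0,0,0,0],
    [0,0,0,0],
    [0,0,0,0],
    [0,0,0,0],
    [0,0,0,0],
    [0,0,0,0],
    [0,0,0,0],
    [0,0,0,0]
  ],
  "claw": 1,
  "force": 25
}}

```text
time: 2.62
ee_pos: [0.4379, 0.1917, 0.1085]
tcp_rot: [179.9, -0.0, 104.9]
wrist_force: [2.9, 0.4, 2.5]
opening: 0.0133
grasp_force: 27.8
```

Converted, 0.1 cm is 0.0025, -0.7 rad is -0.35.

Request:
{"method": "servo_tool", "body": {
  "moves": [
    [0.0025,0,0,-0.05],
    [0.0025,0,0,-0.1],
    [0.0025,0,0,-0.15],
    [0.0025,0,0,-0.2],
    [0.0025,0,0,-0.25],
    [0.0025,0,0,-0.3],
    [0.0025,0,0,-0.35],
    [0.0025,0,0,-0.35],
    [0.0025,0,0,-0.35],
    [0.0025,0,0,-0.35]
  ]
}}

```text
time: 3.45
ee_pos: [0.4388, 0.1916, 0.1084]
tcp_rot: [179.9, -0.1, 65.0]
wrist_force: [5.2, -0.6, 4.9]
opening: 0.0137
grasp_force: 28.1
```

Converted, 14 cm is 0.35, 11 cm is 0.275.

Request:
{"method": "servo_tool", "body": {
  "moves": [
    [0,0,0,0],
    [0,0,0,0],
    [0,0,0,0],
    [0,0,0,0],
    [0,0,0.075,0],
    [0,0,0.175,0],
    [0,0,0.275,0],
    [0,0,0.35,0],
    [0,0,0.35,0],
    [0,0,0.35,0]
  ],
  "claw": 0
}}

```text
time: 4.28
ee_pos: [0.4388, 0.1918, 0.2496]
tcp_rot: [179.9, -0.1, 64.9]
wrist_force: [0.1, 0.2, -0.5]
opening: 0.0853
grasp_force: 0.0
```

```bash
python3 - <<'E'
from h import *
o,a=cam('wrist');print(o['time'],o['ee_pos'],o['tcp_rot']); p=P('wrist',o)
u=proj(p,[.438,.1916,.1]).astype(int);print(u)
h=cv2.cvtColor(a,cv2.COLOR_RGB2HSV).astype(int);H,S,V=h[...,0],h[...,1],h[...,2]
yy,xx=np.mgrid[:384,:512]; box=(abs(xx-u[0])<50)&(abs(yy-u[1])<50)
g=box&(abs(H-62)<15)&(S>130)&(V>80);gm=[xx[g].mean(),yy[g].mean()];G=atz(p,gm,.077);print('green',gm,G)
k,l,s,c=cv2.connectedComponentsWithStats((box&(S<40)&(V>150)).astype(np.uint8))
for j in range(1,k):
    if s[j,4]>8:
        q=np.argwhere(l==j)[:,::-1].astype(np.float32); big=s[j,4]>150
        X=np.array([atz(p,v,.076 if big else .114)[:2] for v in q]); m=X.mean(0); d=np.linalg.svd(X-m)[2][0]
        print(s[j],'world',m.round(4),np.degrees(np.arctan2(d[1],d[0])))
b=a[max(0,u[1]-75):u[1]+75,u[0]-100:u[0]+100,::-1]
cv2.imwrite('pics/d.png',cv2.hconcat([cv2.resize(b,(400,300),interpolation=2),cv2.resize(a[:,:,::-1],(400,300))]))
E
```

```text
4.2833 [0.43884098 0.19184697 0.24958439] [ 1.79900058e+02 -1.21832081e-01  6.48709098e+01]
[256 185]
green [np.float64(257.5), np.float64(152.5)] [0.45189888 0.21936036 0.077     ]
[ 226  148   64   61 1340] world [0.4407 0.195 ] 156.34793018573802
[257 170   3  18  52] world [0.444  0.2015] -115.12695737911652
```

View pics/d.png

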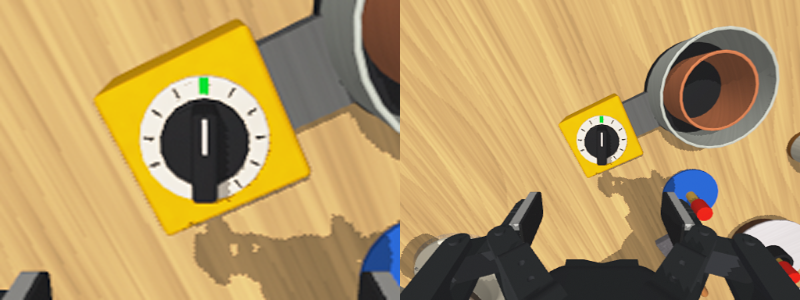

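The pointer is at 64.9° and the green mark bears 64.7° from the axis, so the dial is at its mark. The pot mouth is now fully visible at about (408,115) in full-size pixels. I'll fit the rim circles in the three views.

```bash
cat >> h.py <<'E'
from scipy.optimize import minimize
from scipy.ndimage import map_coordinates
def circ(views,x0,rs,zf=None):
    # circle-edge fit: maximise normal gradient along projected circles; rs: (r,dz)
    t=np.linspace(0,2*np.pi,180,endpoint=False); ims=[(p,cv2.GaussianBlur(cv2.cvtColor(a,cv2.COLOR_RGB2GRAY).astype(float),(0,0),s)) for p,a,s in views]
    def pr(p,X): K,Rm,T=p; v=(X@Rm.T+T)@K.T; return v[:,:2]/v[:,2:]
    def f(v):
        c=np.array([v[0],v[1],v[2] if zf is None else zf]); s=0
        for p,im in ims:
            for r,dz in rs:
                def X(q): return pr(p,c+np.c_[q*np.cos(t),q*np.sin(t),0*t+dz])
                A,B=X(r+.0015),X(r-.0015)
                d=map_coordinates(im,A[:,::-1].T,order=1,mode='nearest')-map_coordinates(im,B[:,::-1].T,order=1,mode='nearest')
                s-=np.minimum(abs(d),25).mean()
        return s
    x0=np.array(x0[:2] if zf is not None else x0,float); best=None
    for dx in np.linspace(-.012,.012,9):
        for dy in np.linspace(-.012,.012,9):
            v=x0.copy();v[0]+=dx;v[1]+=dy;s=f(v)
            if best is None or s<best[0]: best=(s,v)
    r=minimize(f,best[1],method='Nelder-Mead',options=dict(initial_simplex=np.vstack([best[1]]+[best[1]+.003*e for e in np.eye(len(x0))])))
    return r.x.round(4),round(r.fun,2)
E
python3 - <<'E'
from h import *
V=[]
for n,s in(('wrist',.7),('scene',.7),('side',.7)):
    o,a=cam(n);V.append((P(n,o),a,s))
rim=[(.05,0),(.075,0),(.046,0),(.071,0)]
print(atz(V[0][0],(408,115),.1))
for k in([0],[1],[2],):print(k,circ([V[i] for i in k],[.602,.189,.1],rim,.1))
for k in([0,1],[0,1,2]):print(k,circ([V[i] for i in k],[.602,.189,.1],rim))
E
```

```text
[0.60214494 0.19367657 0.1       ]
[0] (array([0.6022, 0.1912]), np.float64(-93.57))
[1] (array([0.602 , 0.1911]), np.float64(-72.39))
[2] (array([0.5987, 0.1822]), np.float64(-17.12))
[0, 1] (array([0.6021, 0.1912, 0.1   ]), np.float64(-165.91))
[0, 1, 2] (array([0.6021, 0.1911, 0.0998]), np.float64(-181.36))
```

Converted, -31 cm is -0.775, -30 cm is -0.75, 0.6 rad is 0.3.

Request:
{"method": "servo_tool", "body": {
  "moves": [
    [0.025,-0.0875,0,0.05],
    [0.075,-0.175,0,0.1],
    [0.125,-0.25,0,0.15],
    [0.175,-0.3375,0,0.2],
    [0.225,-0.425,0,0.25],
    [0.25,-0.5125,0,0.3],
    [0.275,-0.6,0,0.3],
    [0.3,-0.6875,0,0.3],
    [0.325,-0.75,0,0.3],
    [0.325,-0.775,0,0.3],
    [0.325,-0.775,0,0.3],
    [0.325,-0.775,0,0.3]
  ]
}}

```text
time: 5.48
ee_pos: [0.5678, -0.1183, 0.247]
tcp_rot: [-179.9, -0.1, 99.2]
wrist_force: [-0.3, 0.5, 0.3]
opening: 0.0856
grasp_force: 0.0
```

The pot mouth is at (0.602, 0.191, 0.100), and the scene and wrist views agree. Next I'll measure the lids from here and from above them.

```bash
python3 - <<'E'
from h import *
import pickle
o,a=cam('wrist');pickle.dump((P('wrist',o),a),open('v1.pkl','wb'));print(proj(P('wrist',o),[.645,-.188,.09]))
E
```

```text
[312.49994674 247.43566221]
```

Converted, 7.5 cm is 0.1875, -7 cm is -0.175.

Request:
{"method": "servo_tool", "body": {
  "moves": [
    [0.075,-0.0625,0,0],
    [0.1375,-0.125,0,0],
    [0.1875,-0.175,0,0],
    [0.1875,-0.175,0,0],
    [0.1875,-0.175,0,0]
  ]
}}

```text
time: 5.95
ee_pos: [0.6438, -0.1876, 0.2465]
tcp_rot: [-179.9, -0.1, 99.3]
wrist_force: [-0.3, 0.5, -0.2]
opening: 0.0856
grasp_force: 0.0
```

```bash
python3 - <<'E'
from h import *
import pickle
o,a=cam('wrist');p=P('wrist',o);pickle.dump((p,a),open('v2.pkl','wb'));print(o['ee_pos'],proj(p,[.645,-.188,.09]))
b=pickle.load(open('v1.pkl','rb'))[1]
cv2.imwrite('pics/e.png',cv2.hconcat([cv2.resize(x[:,:,::-1],(400,300)) for x in(b,a)]))
E
```

```text
[ 0.64377604 -0.18760185  0.24647427] [259.20243595 182.98957884]
```

View pics/e.png

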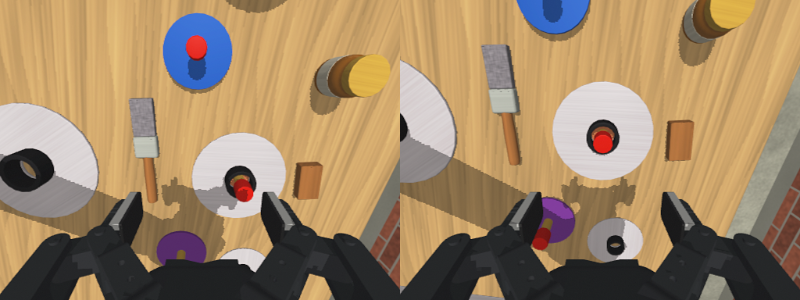

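Left half: the nested lids' disc is at (239,175), with the collar and red knob at (243,190). Right half: the disc is at (603,131) and the knob at (602,142). I'll fit them.

```bash
python3 - <<'E'
from h import *
import pickle
v1,v2=[(*pickle.load(open(f,'rb')),.7) for f in('v1.pkl','v2.pkl')]
_,a=cam('scene');s=(P('scene'),a,.7)
obs=[]
for p,im,_ in(v1,v2,s):
    h=cv2.cvtColor(im,cv2.COLOR_RGB2HSV).astype(int); m=((h[...,0]<5)|(h[...,0]>175))&(h[...,1]>190)&(h[...,2]>90)
    k,l,st,c=cv2.connectedComponentsWithStats(m.astype(np.uint8)); u=proj(p,[.645,-.188,.08])
    j=min(range(1,k),key=lambda j:np.linalg.norm(c[j]-u)+(1e3 if st[j,4]<30 else 0)); obs.append((p,c[j])); print(st[j],c[j],u)
print('knob',tri(obs),tri(obs[:2]))
print('disc',[circ(k,[.645,-.188,.036],[(.084,0)]) for k in([v1,v2],[v1,v2,s])],circ([v2],[.645,-.188],[(.084,0)],.036))
print('knobtop',[circ(k,[.645,-.188,.092],[(.014,0)]) for k in([v1,v2],)],circ([v2],[.645,-.188],[(.014,0)],.092))
print('collar',circ([v1,v2,s],[.645,-.188,.062],[(.026,0),(.019,0)]))
E
```

```text
[299 229  25  29 546] [311.08791209 243.20695971] [310.94113032 243.26169635]
[247 168  25  28 566] [259.19081272 181.704947  ] [259.18413027 180.47685383]
[179 194  11  15 129] [184.6124031 200.8372093] [184.05198811 201.10084761]
knob (array([ 0.64461613, -0.18806783,  0.08074364]), [np.float64(0.0006191182794452502), np.float64(0.001242327492721878), np.float64(0.0011070848221729295)]) (array([ 0.64573043, -0.18983257,  0.07712899]), [np.float64(0.0005352245800626919), np.float64(0.0005352245800625735)])
disc [(array([ 0.646 , -0.1904,  0.0317]), np.float64(-47.74)), (array([ 0.6455, -0.1891,  0.0349]), np.float64(-65.74))] (array([ 0.6454, -0.1889]), np.float64(-23.86))
knobtop [(array([ 0.6456, -0.1903,  0.0896]), np.float64(-46.31))] (array([ 0.6448, -0.1856]), np.float64(-20.08))
collar (array([ 0.6457, -0.1902,  0.0622]), np.float64(-98.04))
```

Converted, -16 cm is -0.4, -15 cm is -0.375.

Request:
{"method": "servo_tool", "body": {
  "moves": [
    [0.0025,-0.0025,-0.0875,0],
    [0.0025,-0.0025,-0.175,0],
    [0.0025,-0.0025,-0.25,0],
    [0.0025,-0.0025,-0.325,0],
    [0.0025,-0.0025,-0.375,0],
    [0.0025,-0.0025,-0.4,0],
    [0.0025,-0.0025,-0.4,0],
    [0.0025,-0.0025,-0.4,0]
  ]
}}

```text
time: 6.72
ee_pos: [0.6443, -0.1888, 0.0896]
tcp_rot: [179.9, 0.0, 99.3]
wrist_force: [0.2, 0.8, -0.6]
opening: 0.0853
grasp_force: 0.0
```

Request:
{"method": "servo_tool", "body": {
  "moves": [
    [0,0,0,0],
    [0,0,0,0],
    [0,0,0,0],
    [0,0,0,0],
    [0,0,0,0],
    [0,0,0,0],
    [0,0,0,0],
    [0,0,0,0]
  ],
  "claw": 1,
  "force": 60
}}

```text
time: 7.38
ee_pos: [0.645, -0.1896, 0.0889]
tcp_rot: [179.9, 0.0, 99.2]
wrist_force: [2.4, 0.4, 6.2]
opening: 0.0258
grasp_force: 59.5
```

The grip reads 25.8 mm on a 28 mm knob and sits 3 mm high, so I'll regrip lower.

Converted, -0.3 cm is -0.0075, -0.2 cm is -0.005.

Request:
{"method": "servo_tool", "body": {
  "moves": [
    [0,0,0,0],
    [0,0,0,0],
    [0,0,0,0],
    [0,0,0,0],
    [0,0,-0.005,0],
    [0,0,-0.0075,0],
    [0,0,-0.0075,0],
    [0,0,-0.0075,0]
  ],
  "claw": 0
}}

```text
time: 8.05
ee_pos: [0.6442, -0.1894, 0.0848]
tcp_rot: [-180.0, -0.0, 99.2]
wrist_force: [0.1, -0.3, 0.1]
opening: 0.0853
grasp_force: 0.0
```

Request:
{"method": "servo_tool", "body": {
  "moves": [
    [0,0,0,0],
    [0,0,0,0],
    [0,0,0,0],
    [0,0,0,0],
    [0,0,0,0],
    [0,0,0,0],
    [0,0,0,0],
    [0,0,0,0]
  ],
  "claw": 1,
  "force": 60
}}

```text
time: 8.72
ee_pos: [0.6446, -0.1894, 0.0853]
tcp_rot: [180.0, 0.0, 99.2]
wrist_force: [2.0, 0.2, 2.6]
opening: 0.0263
grasp_force: 59.8
```

Converted, 17 cm is 0.425, 16 cm is 0.4.

Request:
{"method": "servo_tool", "body": {
  "moves": [
    [0,0,0.0125,0],
    [0,0,0.025,0],
    [0,0,0.05,0],
    [0,0,0.1,0],
    [0,0,0.1625,0],
    [0,0,0.225,0],
    [0,0,0.2875,0],
    [0,0,0.35,0],
    [0,0,0.4,0],
    [0,0,0.425,0],
    [0,0,0.425,0],
    [0,0,0.425,0]
  ]
}}

```text
time: 9.72
ee_pos: [0.6444, -0.1895, 0.2554]
tcp_rot: [180.0, 0.0, 99.2]
wrist_force: [-0.3, -0.5, -6.3]
opening: 0.0261
grasp_force: 59.9
```

Converted, 38 cm is 0.95, 37.5 cm is 0.9375.

Request:
{"method": "servo_tool", "body": {
  "moves": [
    [-0.0025,0.025,0,0],
    [-0.0075,0.075,0,0],
    [-0.015,0.1375,0,0],
    [-0.0225,0.2,0,0],
    [-0.03,0.2625,0,0],
    [-0.0375,0.325,0,0],
    [-0.045,0.3875,0,0],
    [-0.05,0.45,0,0],
    [-0.0575,0.5125,0,0],
    [-0.065,0.575,0,0],
    [-0.0725,0.6375,0,0],
    [-0.08,0.7,0,0],
    [-0.0875,0.7625,0,0],
    [-0.095,0.825,0,0],
    [-0.1,0.875,0,0],
    [-0.1025,0.9125,0,0],
    [-0.105,0.9375,0,0],
    [-0.105,0.95,0,0],
    [-0.105,0.95,0,0],
    [-0.105,0.95,0,0]
  ]
}}

```text
time: 11.38
ee_pos: [0.6024, 0.19, 0.2547]
tcp_rot: [-180.0, 0.0, 99.2]
wrist_force: [-0.1, -0.7, -4.8]
opening: 0.0262
grasp_force: 59.8
```

```bash
python3 - <<'E'
from h import *
o,a=cam('wrist');_,b=cam('scene');print(o['time'],o['ee_pos'],o['tcp_rot'],o['wrist_force'],o['opening'])
b=b[150:384,140:440]
cv2.imwrite('pics/f.png',cv2.hconcat([cv2.resize(x[:,:,::-1],(400,310)) for x in(a,b)]))
E
```

```text
11.3833 [0.60238931 0.19001118 0.25472936] [-1.79976532e+02  2.45955265e-02  9.92111283e+01] [-0.13434764 -0.74646085 -4.77973707] 0.02620530040337786
```

View pics/f.png

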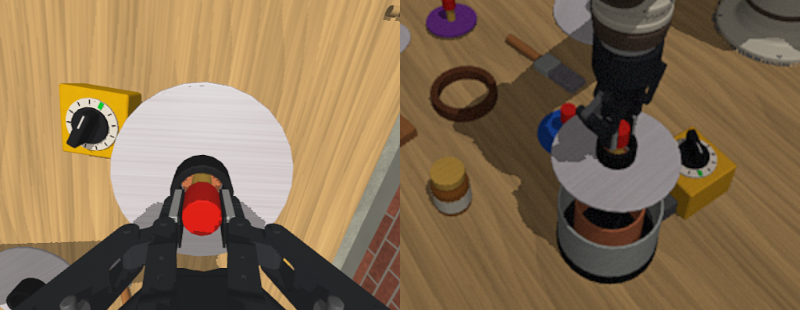

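The wrist view shows the disc about centred at (202,168), with the collar and knob at (203,190-208) between the fingers. The scene view shows the lids hanging roughly level over the pot. I'll check disc centre and tilt numerically.

```bash
python3 - <<'E'
from h import *
o,a=cam('wrist');_,b=cam('scene');v=(P('wrist',o),a,.7);s=(P('scene'),b,.7)
x0=[.6024,.190,.205]
print([circ(k,x0,[(.084,0)]) for k in([v],[s],[v,s])])
# wrist contour of disc: pose from points, least squares on centre+tilt using both views' edge
from scipy.optimize import minimize
t=np.linspace(0,2*np.pi,240,endpoint=False)
ims=[(p,cv2.GaussianBlur(cv2.cvtColor(i,cv2.COLOR_RGB2GRAY).astype(float),(0,0),1)) for p,i,_ in(v,s)]
def f(q):
    Rt=R.from_rotvec([q[3],q[4],0]).as_matrix();S=0
    for p,im in ims:
        g=[]
        for r in(.0855,.0825):
            X=q[:3]+np.c_[r*np.cos(t),r*np.sin(t),0*t]@Rt.T; K,Rm,T=p; w=(X@Rm.T+T)@K.T; w=w[:,:2]/w[:,2:]
            g.append(map_coordinates(im,w[:,::-1].T,order=1,mode='nearest'))
        S-=np.minimum(abs(g[0]-g[1]),25).mean()
    return S
for z in(.2,.205):
    x=np.array([.6024,.190,z,0,0]);r=minimize(f,x,method='Nelder-Mead',options=dict(initial_simplex=np.vstack([x]+[x+d*e for d,e in zip([.004,.004,.003,.04,.04],np.eye(5))]),maxiter=900))
    print(r.x.round(4),r.fun)
E
```

```text
[(array([0.6021, 0.1898, 0.2047]), np.float64(-19.95)), (array([0.5989, 0.1875, 0.2019]), np.float64(-19.71)), (array([0.602 , 0.1898, 0.2048]), np.float64(-39.25))]
[ 0.6014  0.1893  0.2032 -0.0076  0.0031] -38.17670397696516
[0.6022 0.1896 0.2049 0.0085 0.0043] -38.025058791261074
```

The disc is level and centred, with its top at 0.2048, so the lids should seat at TCP z of about 0.161.

Converted, -9 cm is -0.225, -8.2 cm is -0.205.

Request:
{"method": "servo_tool", "body": {
  "moves": [
    [0,0.0025,-0.0375,0],
    [0,0.0025,-0.0875,0],
    [0,0.0025,-0.125,0],
    [0,0.0025,-0.1625,0],
    [0,0.0025,-0.1825,0],
    [0,0.0025,-0.195,0],
    [0,0.0025,-0.205,0],
    [0,0.0025,-0.2125,0],
    [0,0.0025,-0.22,0],
    [0,0.0025,-0.225,0],
    [0,0.0025,-0.225,0],
    [0,0.0025,-0.225,0]
  ]
}}

```text
time: 12.58
ee_pos: [0.6024, 0.1916, 0.1653]
tcp_rot: [180.0, -0.0, 99.2]
wrist_force: [0.2, -0.4, -4.2]
opening: 0.0263
grasp_force: 59.8
```

Converted, -0.4 cm is -0.01, -0.3 cm is -0.0075.

Request:
{"method": "servo_tool", "body": {
  "moves": [
    [0,0,-0.0025,0],
    [0,0,-0.005,0],
    [0,0,-0.0075,0],
    [0,0,-0.01,0],
    [0,0,-0.01,0],
    [0,0,-0.01,0]
  ]
}}

```text
time: 13.08
ee_pos: [0.6022, 0.1915, 0.1609]
tcp_rot: [-180.0, 0.0, 99.2]
wrist_force: [-0.3, -0.6, -5.8]
opening: 0.0263
grasp_force: 59.8
```

Request:
{"method": "servo_tool", "body": {
  "moves": [
    [0,0,-0.0013,0],
    [0,0,-0.0025,0],
    [0,0,-0.0038,0],
    [0,0,-0.0038,0],
    [0,0,-0.0038,0]
  ]
}}

```text
time: 13.5
ee_pos: [0.6023, 0.1916, 0.1603]
tcp_rot: [180.0, -0.0, 99.2]
wrist_force: [-3.6, -1.1, 3.8]
opening: 0.0264
grasp_force: 60.9
```

Converted, 8 cm is 0.2, 6 cm is 0.15.

Request:
{"method": "servo_tool", "body": {
  "moves": [
    [0,0,0.0013,0],
    [0,0,0.0013,0],
    [0,0,0.0013,0],
    [0,0,0.0013,0],
    [0,0,0.075,0],
    [0,0,0.15,0],
    [0,0,0.2,0],
    [0,0,0.2,0],
    [0,0,0.2,0]
  ],
  "claw": 0
}}

```text
time: 14.25
ee_pos: [0.6029, 0.1917, 0.2407]
tcp_rot: [179.8, -0.0, 99.2]
wrist_force: [-0.1, 0.3, -1.5]
opening: 0.0851
grasp_force: 0.0
```

```bash
python3 - <<'E'
from h import *
o,a=cam('wrist');_,b=cam('scene');v=(P('wrist',o),a,.7);s=(P('scene'),b,.7);print(o['ee_pos'])
print('collar',[circ(k,[.602,.191,.137],[(.026,0),(.019,0)]) for k in([v],[s],[v,s])])
print('disc',[circ(k,[.602,.191,.111],[(.084,0)]) for k in([v],[s],[v,s])])
print('knob',[circ(k,[.602,.191,.167],[(.014,0)]) for k in([v],[v,s])])
cv2.imwrite('pics/g.png',cv2.hconcat([cv2.resize(x[:,:,::-1],(400,310)) for x in(a,b[200:384,200:440])]))
E
```

```text
[0.60293248 0.19171819 0.24072181]
collar [(array([0.6018, 0.1929, 0.1421]), np.float64(-38.19)), (array([0.6186, 0.2029, 0.1759]), np.float64(-32.45)), (array([0.6018, 0.192 , 0.1383]), np.float64(-64.69))]
disc [(array([0.6016, 0.1914, 0.1086]), np.float64(-24.17)), (array([0.6005, 0.1915, 0.1098]), np.float64(-21.18)), (array([0.6015, 0.1915, 0.1091]), np.float64(-44.89))]
knob [(array([0.6028, 0.1908, 0.1649]), np.float64(-24.7)), (array([0.6024, 0.1931, 0.1705]), np.float64(-45.53))]
```

View pics/g.png

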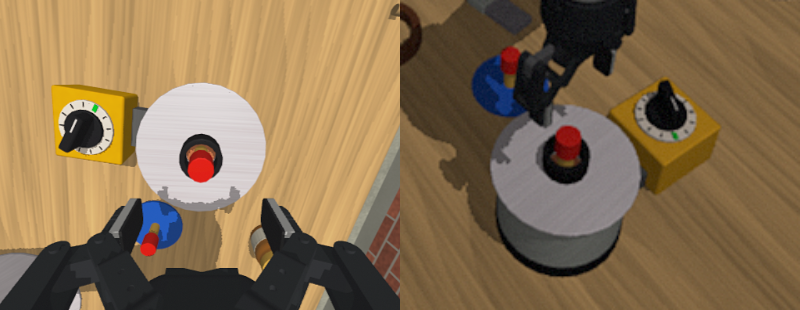

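Both lids are seated level: disc centre (0.6015, 0.1915), collar top about 0.138, red knob upright at (200,170). I'll descend around the collar.

Converted, -10.5 cm is -0.2625, -10.1 cm is -0.2525.

Request:
{"method": "servo_tool", "body": {
  "moves": [
    [-0.0025,0,-0.075,0],
    [-0.0025,0,-0.15,0],
    [-0.0025,0,-0.2,0],
    [-0.0025,0,-0.2325,0],
    [-0.0025,0,-0.2525,0],
    [-0.0025,0,-0.2625,0],
    [-0.0025,0,-0.2625,0],
    [-0.0025,0,-0.2625,0],
    [-0.0025,0,-0.2625,0]
  ]
}}

```text
time: 15.1
ee_pos: [0.6019, 0.1917, 0.1359]
tcp_rot: [179.9, -0.0, 99.2]
wrist_force: [0.2, -0.0, 0.9]
opening: 0.0854
grasp_force: 0.0
```

Request:
{"method": "servo_tool", "body": {
  "moves": [
    [0,0,0,0],
    [0,0,0,0],
    [0,0,0,0],
    [0,0,0,0],
    [0,0,0,0],
    [0,0,0,0],
    [0,0,0,0]
  ],
  "claw": 1,
  "force": 40
}}

```text
time: 15.68
ee_pos: [0.6018, 0.1916, 0.1354]
tcp_rot: [179.9, -0.0, 99.2]
wrist_force: [0.2, 0.0, 6.0]
opening: 0.0509
grasp_force: 43.0
```

Converted, 12 cm is 0.3, 11.6 cm is 0.29.

Request:
{"method": "servo_tool", "body": {
  "moves": [
    [0,0,0,0],
    [0,0,0.005,0],
    [0,0,0.0125,0],
    [0,0,0.0225,0],
    [0,0,0.035,0],
    [0,0,0.05,0],
    [0,0,0.075,0],
    [0,0,0.1,0],
    [0,0,0.125,0],
    [0,0,0.15,0],
    [0,0,0.175,0],
    [0,0,0.2,0],
    [0,0,0.225,0],
    [0,0,0.25,0],
    [0,0,0.275,0],
    [0,0,0.29,0],
    [0,0,0.3,0],
    [0,0,0.3,0],
    [0,0,0.3,0],
    [0,0,0.3,0]
  ],
  "force": 60
}}

```text
time: 17.35
ee_pos: [0.6012, 0.1915, 0.2538]
tcp_rot: [-179.9, 0.0, 99.2]
wrist_force: [-1.2, 0.1, -2.9]
opening: 0.0504
grasp_force: 62.8
```

```bash
python3 - <<'E'
from h import *
o,a=cam('wrist');_,b=cam('scene');_,c=cam('side');v=(P('wrist',o),a,.7);s=(P('scene'),b,.7);print(o['time'],o['ee_pos'],o['opening'],o['wrist_force'])
print('disc',[circ(k,[.602,.1915,.231],[(.084,0)]) for k in([v],[s],[v,s])])
cv2.imwrite('pics/i.png',cv2.hconcat([cv2.resize(x[:,:,::-1],(266,310)) for x in(a[:,60:390],b[160:384,240:432],c[30:170,180:300])]))
E
```

```text
17.35 [0.60118752 0.19149673 0.25382075] 0.050353948010249006 [-1.17971586  0.14562898 -2.8837811 ]
disc [(array([0.6013, 0.1916, 0.2258]), np.float64(-17.08)), (array([0.5985, 0.1902, 0.2267]), np.float64(-20.2)), (array([0.6012, 0.1913, 0.2285]), np.float64(-36.14))]
```

View pics/i.png

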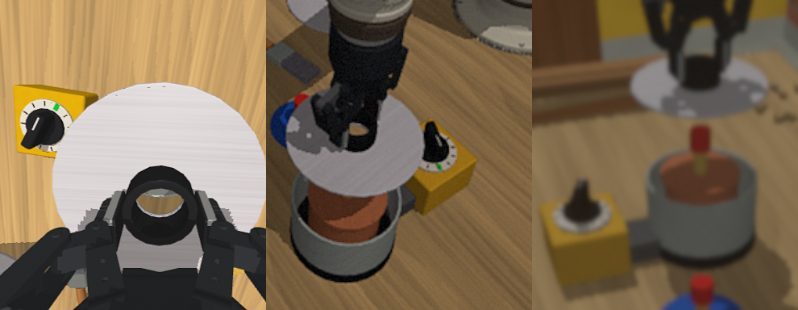

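The outer lid is held level about 12 cm up. The side view shows the inner lid seated in the pot with its red knob upright at (700,140), and the dial pointer is still on the green mark.

```bash
python3 -c "
from workcell import *
print(job_done())"
```

```text
the job is handed in; nothing more can be done
None
```

I set the dial to the green mark, seated the copper inner lid level in the pot, and handed in the job at about 17.5 s still holding the outer lid level about 12 cm up, with the brush, jar and offcut not touched; no verdict was returned.

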